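# Gang up joint samples: swap two, load the rest, push the row flush with a straightedge

## Robot

A 7-joint arm with a two-finger parallel gripper is mounted at the origin on a cart in front of the work surface, level with it; the furniture and walls round the work are solid. World frame = base frame: x ahead of the robot, y to its left, z up, the work surface at z = 0. Lengths are in m, angles in rad, forces in N, time in s.
With the tool pointing down it reaches from about 0.4 to 0.9 m from the base axis. Payload 5.5 kg.
Tool frame: the origin (TCP) lies at the very end of the fingers, on their centre line; the grasp point (between the pads) lies 19 mm behind it; z points along the fingers, y is the line along which they close (so a half turn about z gives the same grasp; the last joint's range is limited). The gripper opens to 85 mm and grips with 20 to 120 N. Pads are 22 mm wide; open, the fingers measure 114 mm over their backs; the gripper's body (76 mm by 85 mm) begins 54 mm behind the grasp point. The pads swing forward as they close: fully open they stand 13 mm farther back than shut.
Start: joints at [-1.086, 0.501, -0.427, 1.55, 0.221, 1.138, -0.21], TCP at [0.143, 0.634, 0.203] pointing down, gripper open.
Joint ranges: [-2.88, 2.88], [-0.31, 2.03], [-1.54, 1.56], [0.2, 2.42], [-1.41, 4.55], [0.19, 2.02], [-2.57, 2.57]. Speed limits (rad/s): [2.57, 2.57, 3.14, 3.14, 3.14, 3.14, 3.14].

## Interface

Orientations are given as a unit quaternion [w, x, y, z].
In Python, from station import r gives the robot as it stands. The module is installed in compiled form; this text tells all that it offers.
- The arm moves only by the shell command python3 -m jog 'ROWS' [OPENING]. ROWS is JSON, a list of rows, each a list of 4 numbers: the shift along the tool's x, y, z in cm, then the turn about the tool's z in degrees. In form: [[dx, dy, dz, yaw], ...]. A call has 1 to 12 rows; each row shifts and turns the commanded pose from where the row before left it, along the tool's axes as they then stand; what a row does not reach is not made up. A row lasts 1/10 s, in which the tool goes at most 50 mm and 8.59 degrees, less where a joint would pass 70% of its speed; a pose out of reach is approached as far as the arm can. A call with a gripper value outside its range is refused whole. OPENING is the closure, from 0 (fully open) to 1 (shut), set as the call begins (- or left out, the last holds). The fingers move at their own pace and stop on an object; the grip force is fixed at half the most. Time passes only in rows, so rows that do not move let the fingers close. It gives the time, the measured TCP pose, the force and the opening at its end, in the units of the state.
- r.read_state(): the state, without advancing time (a new reading comes with each control period).
- r.grab_frame(name): name is "scene" or "top" or "wrist"; returns a dict with "frame" (480x640x3 uint8, red, green, blue), "z_map" (480x640 float32, m along the optical axis (not along the pixel's ray), 0 where there is no reading), "fovy" (degrees; the focal length in pixels is half the picture's height over the tangent of half this angle, whatever the lens; pixels are square), "cx", "cy" (the principal point, pixels), "rvec" (rotation vector, rad) and "tvec" (3), from world to camera coordinates, as OpenCV has them. Camera axes: x right, y down, z forward; pixel columns grow to the right and rows downward; lengths in m; the calibration is good to about 2 mm. A picture is of the moment at which its call begins.
- r.close_job(): hands the job in, once; it reports no verdict.
The state is a dict: "t": time; "joint_pos": joint angles; "joint_velocities": joint speeds; "tau": joint torques, N m; "eef_pos": TCP position; "tcp_rot": TCP orientation; "contact_force": force on the tool from outside, world axes, zero at the start; "moment": the same for the moment, N m; "gripper_width": opening from 0.0 (shut) to 1.0 (fully open).
Only numpy, scipy, OpenCV 4.12 (cv2) and the standard library are available. Lean on these libraries where they do the work, as an engineer would, in place of code of your own. Each camera call takes 0.05 s, during which the arm holds its last target. There are 200 camera calls.

## Task

The wooden joint samples are to be ganged up for marking on the dark board. Exchange the tenon piece and the halving piece, which lie in its two end bays, and load the mortise blocks lying beside the board into the middle bays, one to a bay, the tenon and halving pieces keeping the same end towards you and every near end still clearly short of the brass cross line. When all are set out, take the aluminium straightedge by its handle and with its front edge push the whole row away from you until all the near ends are flush along the brass line and square to it, each piece within its bay; then lay the straightedge flat on the bench again where you found it, disturbing nothing else.

Things in the scene. Friction and masses are not known exactly. Their poses are not given: they have to be found in the camera images.
- board: Dark fixed board, 240 (x) x 520 (y) x 9 mm. Origin: centre of underside (top 9 mm above); x away from the robot, y left. A brass cross line runs along y at board x = -50 mm; beyond it brass ticks bound four bays 125 mm wide, centred at board y = +187.5, +62.5, -62.5, -187.5 mm. The middle two start empty. At the left of the board the bench is free for 60 mm.
- straightedge: Aluminium straightedge, 460 mm long (own y), 0.4 kg, on the bench before the board. Origin: underside, below the handle; x to its front. Plate 5 mm thick, x = -22 to 58 mm; front flange 6 mm thick, 22 mm high, pushing face at x = 58. Wooden handle at the middle, 18 mm thick (x), 120 mm long (y), top at z = 50 mm: grip across x from above (43 mm free before the flange).
- push_edge (a point): Middle of the straightedge's front pushing face, 58 mm ahead of its origin, 11 mm up.
- tenon_piece: Light-wood tenon sample: block 50 mm wide (own x), 50 mm high, from own y = -27 to +62 mm, with a thinner tongue (16 mm wide) from y = -62 to -28 mm at the far end; about 0.09 kg. Starts in one of the two end bays. Origin: centre of underside; z up; own y along its length, +y end = NEAR end, facing the robot, to be lined up.
- tenon_piece_end (a point): Middle of the tenon piece's near end at its underside, 62 mm along own y from its origin.
- halving_piece: Brown-wood halving sample: 40 mm wide (own x), 140 mm long (y = -70 to 70 mm), 38 mm high over its near half (y = 0 to 70) and 18 mm high over its far half; about 0.08 kg. Starts in the other end bay. Origin: centre of underside; z up; own y along its length, +y end = NEAR end, facing the robot, to be lined up.
- halving_piece_end (a point): Middle of the halving piece's near end at its underside, 70 mm along own y from its origin.
- mortise_1: Mortise sample, light wood: block 45 mm wide (own x), 110 mm long, 45 mm high, a 16 x 36 mm hole through its middle; about 0.11 kg. Starts on the bench right of the board; may be absent. Both blocks are alike, either may take either middle bay, either way round. Origin: centre of underside; z up; own y along its length, ends 55 mm from the origin, +y end towards the robot at the start.
- mortise_2: Mortise sample, light wood: block 45 mm wide (own x), 110 mm long, 45 mm high, a 16 x 36 mm hole through its middle; about 0.11 kg. Starts on the bench right of the board; may be absent. Both blocks are alike, either may take either middle bay, either way round. Origin: centre of underside; z up; own y along its length, ends 55 mm from the origin, +y end towards the robot at the start.
- plane: Small wooden hand plane, 50 x 150 x 74 mm, left of the board; bystander, leave alone. Origin: centre of the underside.
- nail_tin: Open tin of nails, 77 mm across, 50 mm high, left of the board; bystander, leave alone. Origin: centre of the underside.
There are look-alikes about, which are no part of the job. What is shaped like the mortise_1 but green or orange is not meant.

How it is judged:
On the way, in this order (a step that is already met when the one before it is completed fails the run):
1. all pieces set out and let go: tenon and halving pieces in each other's end bays, mortise blocks in the middle bays, flat, near ends at least 8 mm short of the line (((y of tenon_piece in the frame of board between 0.1575 and 0.2175 m and y of halving_piece in the frame of board between -0.2175 and -0.1575 m) or (y of tenon_piece in the frame of board between -0.2175 and -0.1575 m and y of halving_piece in the frame of board between 0.1575 and 0.2175 m)) and distance of each of tenon_piece, halving_piece from where it was at the start of the episode above 0.25 m and (y of mortise_1 in the frame of board between 0.0325 and 0.0925 m or y of mortise_1 in the frame of board between -0.0925 and -0.0325 m) and (y of mortise_2 in the frame of board between 0.0325 and 0.0925 m or y of mortise_2 in the frame of board between -0.0925 and -0.0325 m) and horizontal distance between mortise_1 and mortise_2 above 0.062 m and angle between each of tenon_piece, halving_piece, mortise_1, mortise_2's own z axis and vertical below 0.1 rad and z of tenon_piece in the frame of board between 0.005 and 0.013 m and contact force between the fingers and tenon_piece below 0.1 N and x of each of tenon_piece_end, halving_piece_end in the frame of board below -0.058 m and z of halving_piece in the frame of board between 0.005 and 0.013 m and contact force between the fingers and halving_piece below 0.1 N and z of mortise_1 in the frame of board between 0.005 and 0.013 m and contact force between the fingers and mortise_1 below 0.1 N and x of each of mortise_1, mortise_2 in the frame of board below -0.003 m and z of mortise_2 in the frame of board between 0.005 and 0.013 m and contact force between the fingers and mortise_2 below 0.1 N), for 0.2 s.
2. the held straightedge stands at the brass line, parallel to it, with all the near ends flush along the line (x of push_edge in the frame of board between -0.058 and -0.042 m and angle between the y axis of straightedge and the y axis of board, either way round below 0.05 rad and contact force between the fingers and straightedge above 1 N and x of tenon_piece_end in the frame of board between -0.054 and -0.046 m and angle between the y axis of each of tenon_piece, halving_piece, mortise_1, mortise_2 and the x axis of board, either way round below 0.06 rad and angle between each of tenon_piece, halving_piece, mortise_1, mortise_2's own z axis and vertical below 0.1 rad and z of tenon_piece in the frame of board between 0.005 and 0.013 m and x of halving_piece_end in the frame of board between -0.054 and -0.046 m and z of halving_piece in the frame of board between 0.005 and 0.013 m and x of mortise_1 in the frame of board between 0.001 and 0.009 m and z of mortise_1 in the frame of board between 0.005 and 0.013 m and x of mortise_2 in the frame of board between 0.001 and 0.009 m and z of mortise_2 in the frame of board between 0.005 and 0.013 m), for 0.2 s.
At the end, for the whole second after the job is handed in: End pieces exchanged, mortise blocks one to a middle bay (centres within 30 mm of the bay centres); near ends within 4 mm of the line, pieces flat, square within 0.06 rad; straightedge flat on the bench within 60 mm of its start, within 0.2 rad of parallel to the board; all at rest (((y of tenon_piece in the frame of board between 0.1575 and 0.2175 m and y of halving_piece in the frame of board between -0.2175 and -0.1575 m) or (y of tenon_piece in the frame of board between -0.2175 and -0.1575 m and y of halving_piece in the frame of board between 0.1575 and 0.2175 m)) and distance of each of tenon_piece, halving_piece from where it was at the start of the episode above 0.25 m and (y of mortise_1 in the frame of board between 0.0325 and 0.0925 m or y of mortise_1 in the frame of board between -0.0925 and -0.0325 m) and (y of mortise_2 in the frame of board between 0.0325 and 0.0925 m or y of mortise_2 in the frame of board between -0.0925 and -0.0325 m) and horizontal distance between mortise_1 and mortise_2 above 0.062 m and x of tenon_piece_end in the frame of board between -0.054 and -0.046 m and angle between the y axis of each of tenon_piece, halving_piece, mortise_1, mortise_2 and the x axis of board, either way round below 0.06 rad and angle between each of tenon_piece, halving_piece, mortise_1, mortise_2's own z axis and vertical below 0.1 rad and z of tenon_piece in the frame of board between 0.005 and 0.013 m and x of halving_piece_end in the frame of board between -0.054 and -0.046 m and z of halving_piece in the frame of board between 0.005 and 0.013 m and x of mortise_1 in the frame of board between 0.001 and 0.009 m and z of mortise_1 in the frame of board between 0.005 and 0.013 m and x of mortise_2 in the frame of board between 0.001 and 0.009 m and z of mortise_2 in the frame of board between 0.005 and 0.013 m and distance of straightedge from where it was at the start of the episode below 0.06 m and height (world z) of straightedge below 0.004 m and angle between straightedge's own z axis and vertical below 0.05 rad and angle between the y axis of straightedge and the y axis of board, either way round below 0.2 rad and linear speed of each of tenon_piece, halving_piece, mortise_1, mortise_2, straightedge below 0.02 m/s); the robot touches nothing.
It fails at once if the plane is moved more than 20 mm (distance of plane from where it was at the start of the episode above 0.02 m).
It fails at once if the nail tin is moved more than 20 mm (distance of nail_tin from where it was at the start of the episode above 0.02 m).
Of mortise_1, mortise_2 only 1 to 2 are there at a start; the rules pass over those that are not, and their reading is None.
At some moment in a run one of tenon_piece, halving_piece, mortise_1, mortise_2 may be knocked a few centimetres aside while the robot is not near it.
It also fails if it takes over 210 s, if anything falls off the work surface, if the arm or the gripper's body presses on something with over 40 N, if the wrist force passes 120 N, or if a joint passes its speed limit or range.

## Working session

There is one attempt and no reset: what is moved stays moved. The work goes in short steps, Python scripts to look and compute and a shell command to move; the robot and the scene stay as the last step left them, time stands still between calls to the robot, and variables do not carry over. Pictures are saved under pics/ and viewed, on a budget of 14 in all, crops included, one or two more only if the job needs it, and the job is handed in when it is done.

```bash
mkdir -p pics; ls; cat > h.py <<'E'
import numpy as np, cv2
from station import r
def cam(n):
    f=r.grab_frame(n); F=240/np.tan(np.radians(f['fovy'])/2)
    f['F']=F; f['R']=cv2.Rodrigues(np.array(f['rvec'],float))[0]; f['t']=np.array(f['tvec'],float).ravel()
    return f
def save(f,p): cv2.imwrite('pics/'+p,f['frame'][:,:,::-1])
def ray(f,u,v,z):
    d=f['R'].T@np.array([(u-f['cx'])/f['F'],(v-f['cy'])/f['F'],1.]); c=-f['R'].T@f['t']
    return c+d*(z-c[2])/d[2]
def cloud(f):
    v,u=np.mgrid[0:480,0:640]; z=f['z_map']
    P=np.stack([(u-f['cx'])/f['F']*z,(v-f['cy'])/f['F']*z,z],-1)
    return (P-f['t'])@f['R']
def st():
    s=r.read_state(); 
    print({k:np.round(s[k],3).tolist() for k in('t','eef_pos','tcp_rot','contact_force','gripper_width')})
    return s
E
python3 - <<'E'
from h import *
s=st()
for n in('top','scene'):
    f=cam(n); save(f,n+'0.png'); print(n,f['fovy'],f['cx'],f['cy'],-f['R'].T@f['t'],f['R'].round(2).tolist())
    np.save(n+'0.npy',cloud(f).astype('f4'))
E
```

```text
pics
{'t': 0.0, 'eef_pos': [0.143, 0.633, 0.202], 'tcp_rot': [-0.0, 0.111, 0.994, -0.001], 'contact_force': [0.537, -0.378, 0.173], 'gripper_width': 0.998}
top 54.932136188998726 307.79425319176136 248.74992352467277 [0.42556767 0.03060212 1.18267749] [[0.0, -1.0, 0.01], [-1.0, -0.0, -0.07], [0.07, -0.01, -1.0]]
scene 54.149452027920454 318.6874727871568 230.37734423847652 [-0.20395399 -0.92978505  0.670367  ] [[0.8, -0.6, -0.0], [-0.29, -0.38, -0.88], [0.53, 0.7, -0.48]]
```

View pics/top0.png

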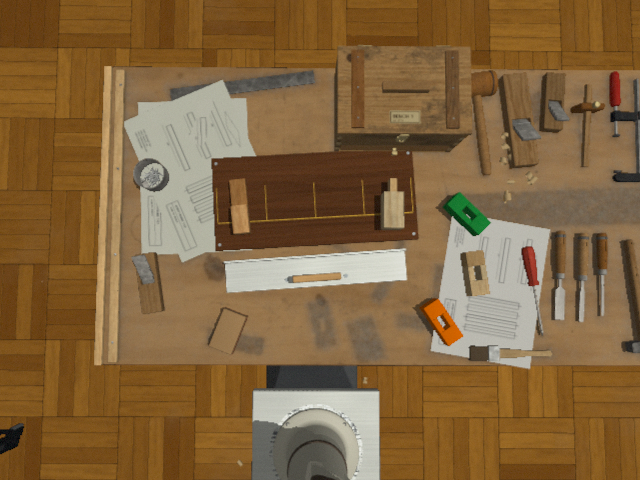

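View pics/scene0.png

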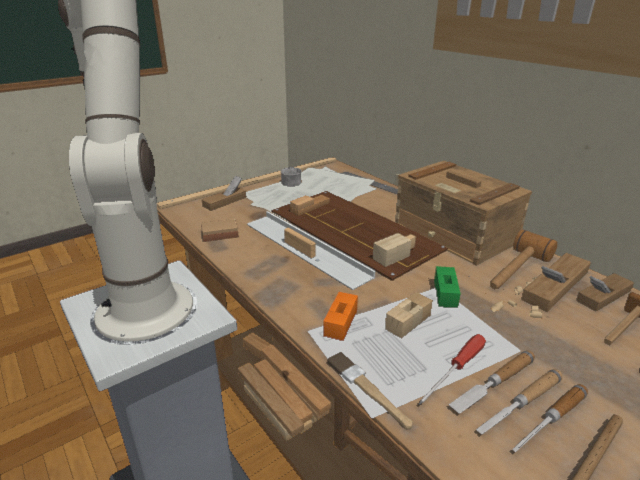

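The top view shows the board with corners near (213,160) and (417,237). The tenon piece is in the right bay at (393,205), tongue away, and the halving piece is in the left bay at (239,205). One mortise block is on the right at (475,273). The straightedge lies at (316,272), and I see no second mortise block. Next I measure these from depth and colour.

```bash
cat >> h.py <<'E'
def rects(f,P,lo,hi,umin=130,umax=500,vmin=140,vmax=310,amin=150):
    m=((P[...,2]>lo)&(P[...,2]<hi)).astype(np.uint8); m[:vmin]=0;m[vmax:]=0;m[:,:umin]=0;m[:,umax:]=0
    n,l,s,c=cv2.connectedComponentsWithStats(m)
    for i in range(1,n):
        if s[i,4]<amin: continue
        q=P[l==i][:,:2]; h=np.median(P[l==i][:,2])
        (cx,cy),(w,hh),a=cv2.minAreaRect((q*1000).astype(np.float32))
        if w<hh: w,hh,a=hh,w,a+90
        print('px',c[i].round().astype(int),'n',s[i,4],'z %.3f'%h,'c %.1f %.1f L %.1f W %.1f ang %.1f'%(cx,cy,w,hh,(a+90)%180-90),'rgb',np.median(f['frame'][l==i],0))
E
cat > m.py <<'E'
from h import *
f=cam('top'); P=cloud(f); st()
print('z board',np.median(P[180,280:300,2]),'bench',np.median(P[320:330,280:300,2]))
print('tall'); rects(f,P,.03,.075)
print('low');rects(f,P,.014,.03)
hsv=cv2.cvtColor(f['frame'],cv2.COLOR_RGB2HSV)
# board corners: dark region
g=f['frame'].astype(int)
m=((g.sum(2)<190)).astype(np.uint8); m[:140]=0;m[260:]=0;m[:,:205]=0;m[:,430:]=0
m=cv2.morphologyEx(m,cv2.MORPH_CLOSE,np.ones((25,25),np.uint8)); m=cv2.morphologyEx(m,cv2.MORPH_OPEN,np.ones((9,9),np.uint8))
c=max(cv2.findContours(m,0,2)[0],key=cv2.contourArea)
W=np.array([ray(f,*p,.009)[:2]*1000 for p in c[:,0]],np.float32); print('board',cv2.minAreaRect(W))
# brass
b=((hsv[...,0]>17)&(hsv[...,0]<30)&(hsv[...,1]>120)&(hsv[...,2]>110)).astype(np.uint8);b[:170]=0;b[235:]=0;b[:,:214]=0;b[:,415:]=0
v,u=np.nonzero(b); W=np.array([ray(f,x,y,.009)[:2] for x,y in zip(u,v)])
k=np.ones(len(W),bool)
for _ in range(12):
    p=np.polyfit(W[k,1],W[k,0],1); e=W[:,0]-np.polyval(p,W[:,1]); k=np.abs(e)<max(.003,.6*np.abs(e[k]).max())
print('brass line x=%.4f*y+%.4f'%tuple(p),k.sum(),W[k,1].min(),W[k,1].max())
# straightedge
s=((hsv[...,1]<40)&(hsv[...,2]>170)).astype(np.uint8); s[:240]=0;s[300:]=0;s[:,:215]=0;s[:,:].T[425:]=0
c=max(cv2.findContours(s,0,2)[0],key=cv2.contourArea)
print('SE',cv2.minAreaRect(np.array([ray(f,*p,.008)[:2]*1000 for p in c[:,0]],np.float32)))
E
python3 m.py
```

```text
{'t': 0.15, 'eef_pos': [0.143, 0.634, 0.203], 'tcp_rot': [-0.0, 0.111, 0.994, -0.001], 'contact_force': [0.106, -0.01, -0.2], 'gripper_width': 1.002}
z board 0.009925466503844611 bench 0.0007568697204614475
tall
px [394 146] n 626 z 0.050 c 754.5 -196.4 L 300.6 W 26.3 ang 88.0 rgb [74.5 55.  34. ]
px [148 172] n 222 z 0.042 c 690.9 417.1 L 76.2 W 75.9 ang 4.6 rgb [103.   99.5  92.5]
px [392 207] n 948 z 0.060 c 617.2 -189.3 L 124.1 W 50.2 ang -0.8 rgb [175. 153. 112.]
px [467 213] n 826 z 0.046 c 593.9 -378.9 L 109.7 W 47.0 ang 45.3 rgb [ 23. 120.  48.]
px [240 219] n 482 z 0.047 c 577.0 189.4 L 70.3 W 40.8 ang 6.8 rgb [176. 133.  83.]
px [476 273] n 852 z 0.046 c 445.7 -397.6 L 109.9 W 48.1 ang 7.4 rgb [158. 132.  95.]
px [142 266] n 321 z 0.053 c 459.5 425.3 L 60.4 W 38.0 ang 2.7 rgb [122. 119. 111.]
px [316 277] n 359 z 0.050 c 433.0 -0.3 L 118.3 W 17.8 ang -85.8 rgb [182. 143.  93.]
px [434 305] n 173 z 0.046 c 368.5 -290.0 L 53.5 W 27.2 ang -89.0 rgb [203.  97.   0.]
low
px [483 161] n 213 z 0.026 c 742.5 -430.3 L 91.3 W 26.1 ang 11.1 rgb [95. 71. 45.]
px [152 176] n 159 z 0.021 c 688.5 418.4 L 49.3 W 37.3 ang -43.5 rgb [135. 135. 129.]
px [238 192] n 377 z 0.027 c 644.8 196.1 L 82.9 W 43.1 ang 7.8 rgb [141.  99.  55.]
px [314 255] n 458 z 0.023 c 487.9 3.5 L 460.0 W 6.3 ang -85.8 rgb [195. 194. 181.]
px [150 286] n 770 z 0.027 c 420.7 417.8 L 145.7 W 51.7 ang 8.8 rgb [122.  95.  60.]
board ((650.755615234375, -19.842742919921875), (269.6106872558594, 564.7257690429688), 3.521615505218506)
brass line x=-0.0609*y+0.5856 267 -0.24768308304902492 0.2490978601124904
SE ((451.1855163574219, -0.922119140625), (79.79643249511719, 462.5161437988281), 4.281567096710205)
```

```bash
cat >> h.py <<'E'
TH=np.radians(3.48); BC=np.array([.6355,.0038])
def b2w(x,y): c,s=np.cos(TH),np.sin(TH); return BC+np.array([c*x-s*y,s*x+c*y])
def w2b(p): c,s=np.cos(TH),np.sin(TH); d=np.array(p[:2])-BC; return np.array([c*d[0]+s*d[1],-s*d[0]+c*d[1]])
def go(x,y,z,a):
    """a: wanted world angle of tool y (deg). prints yaw first, then shifts in tool axes AFTER that yaw (cm)"""
    s=st(); w,qx,qy,qz=s['tcp_rot']; from scipy.spatial.transform import Rotation as Ro
    R=Ro.from_quat([qx,qy,qz,w]).as_matrix(); cur=np.degrees(np.arctan2(R[1,1],R[0,1]))
    yaw=-(a-cur); yaw=(yaw+90)%180-90
    R2=R@Ro.from_euler('z',yaw,degrees=True).as_matrix()
    d=R2.T@(np.array([x,y,z])-s['eef_pos'])*100
    d0=R.T@(np.array([x,y,z])-s['eef_pos'])*100
    print('cur ang %.1f yaw %.1f then shift'%(cur,yaw),d.round(2),'| before-yaw shift',d0.round(2),'tilt z',R[:,2].round(3))
E
python3 -c "
from h import *
print(b2w(-.05,-.25),b2w(-.05,.25),w2b([.6118,.1935]),w2b([.6172,-.1893]),w2b([.433,-.0003]))
go(.597,.192,.14,96.8)"
```

```text
[ 0.60076723 -0.24877402] [0.57041717 0.25030401] [-0.01214149  0.1907888 ] [-0.02998745 -0.19163312] [-0.20237547  0.00819933]
{'t': 0.15, 'eef_pos': [0.143, 0.634, 0.203], 'tcp_rot': [-0.0, 0.111, 0.994, -0.001], 'contact_force': [0.106, -0.01, -0.2], 'gripper_width': 1.002}
cur ang 77.3 yaw -19.5 then shift [-39.87 -49.21   6.3 ] | before-yaw shift [-54.01 -33.07   6.3 ] tilt z [-0.    -0.001 -1.   ]
```

```bash
python3 -m jog '[[0,0,0,-6.5],[0,0,0,-6.5],[0,0,0,-6.5],[-1.5,-2,0,0],[-2.5,-3.1,0,0],[-2.5,-3.1,0,0],[-2.5,-3.1,0,0],[-2.5,-3.1,0,0],[-2.5,-3.1,0,0],[-2.5,-3.1,0,0],[-2.5,-3.1,0,0],[-2.5,-3.1,0,0]]' 0 && python3 -m jog '[[-2.5,-3.1,0,0],[-2.5,-3.1,0,0],[-2.5,-3.1,0,0],[-2.5,-3.1,0,0],[-2.5,-3.1,1,0],[-2.5,-3.1,2,0],[-1.5,-1.6,2,0],[0,0,0,0]]' && python3 -c "
from h import *
go(.597,.192,.012,96.8)"
```

```text
t: 1.35
eef_pos: [0.3891, 0.3919, 0.2033]
tcp_rot: [-0.0, -0.059, 0.998, -0.0]
contact_force: [0.3, 0.7, -0.4]
gripper_width: 0.999
t: 2.15
eef_pos: [0.5766, 0.2065, 0.1497]
tcp_rot: [-0.002, -0.056, 0.998, -0.002]
contact_force: [-0.0, -0.1, 0.2]
gripper_width: 1.0
{'t': 2.15, 'eef_pos': [0.577, 0.207, 0.15], 'tcp_rot': [-0.002, -0.056, 0.998, -0.002], 'contact_force': [-0.025, -0.068, 0.195], 'gripper_width': 1.0}
cur ang 96.4 yaw -0.4 then shift [-1.92 -1.63 13.77] | before-yaw shift [-1.93 -1.62 13.77] tilt z [-0.004 -0.004 -1.   ]
```

```bash
python3 -m jog '[[-1,-0.8,0,-0.4],[-0.9,-0.8,2,0],[0,0,2.5,0],[0,0,2.5,0],[0,0,2.5,0],[0,0,2,0],[0,0,1.3,0],[0,0,0.9,0],[0,0,0,0]]' && python3 -c "
from h import *
go(.597,.192,.012,96.8)"
```

```text
t: 3.05
eef_pos: [0.5962, 0.1992, 0.0158]
tcp_rot: [-0.001, -0.063, 0.998, 0.0]
contact_force: [-0.5, 0.1, -0.1]
gripper_width: 0.999
{'t': 3.05, 'eef_pos': [0.596, 0.199, 0.016], 'tcp_rot': [-0.001, -0.063, 0.998, 0.0], 'contact_force': [-0.549, 0.098, -0.143], 'gripper_width': 0.999}
cur ang 97.2 yaw 0.4 then shift [ 0.   -0.73  0.38] | before-yaw shift [ 0.01 -0.73  0.38] tilt z [-0.001 -0.    -1.   ]
```

```bash
python3 -m jog '[[0,0,0,0],[0,0,0,0],[0,0,0,0],[0,0,0,0],[0,0,0,0],[0,0,0,0],[0,0,0,0],[0,0,0,0]]' 1 && python3 -m jog '[[0,0,-0.5,0],[0,0,-1.5,0],[0,0,-2.5,0],[0,0,-2.5,0],[0,0,-2,0],[0,0,0,0]]'; python3 -c "
from h import *
p=b2w(-.0,.0625); print(p)
go(*p,.10,93.5)"
```

```text
t: 3.85
eef_pos: [0.5994, 0.1994, 0.0193]
tcp_rot: [0.003, -0.063, 0.998, 0.001]
contact_force: [-0.7, -0.7, 8.3]
gripper_width: -0.0
t: 4.45
eef_pos: [0.5992, 0.1999, 0.1108]
tcp_rot: [0.003, -0.063, 0.998, 0.001]
contact_force: [-0.1, -1.0, -0.4]
gripper_width: -0.004
[0.63170624 0.06618475]
{'t': 4.45, 'eef_pos': [0.599, 0.2, 0.111], 'tcp_rot': [0.003, -0.063, 0.998, 0.001], 'contact_force': [-0.124, -0.99, -0.42], 'gripper_width': -0.004}
cur ang 97.2 yaw 3.7 then shift [ -2.42 -13.54   1.07] | before-yaw shift [ -1.54 -13.67   1.07] tilt z [ 0.006  0.002 -1.   ]
```

```bash
python3 m.py; python3 -c "
from h import *
save(cam('wrist'),'w1.png')"
```

```text
{'t': 4.5, 'eef_pos': [0.598, 0.199, 0.109], 'tcp_rot': [0.002, -0.063, 0.998, 0.001], 'contact_force': [-0.048, -0.185, -0.314], 'gripper_width': 0.003}
z board 0.009528246878644214 bench 0.7280934614814396
tall
px [395 146] n 608 z 0.050 c 754.1 -196.1 L 300.5 W 25.0 ang 88.4 rgb [75. 56. 35.]
px [142 173] n 153 z 0.043 c 686.2 428.5 L 75.9 W 52.5 ang 20.4 rgb [103.  99.  92.]
px [392 206] n 941 z 0.060 c 617.2 -189.4 L 124.4 W 50.6 ang -0.9 rgb [176. 153. 113.]
px [467 213] n 828 z 0.046 c 593.5 -378.9 L 109.9 W 46.8 ang 44.7 rgb [ 23.  120.5  48. ]
px [476 273] n 845 z 0.046 c 445.7 -397.9 L 109.8 W 48.0 ang 7.5 rgb [158. 133.  95.]
px [142 266] n 333 z 0.052 c 459.8 423.1 L 61.8 W 40.3 ang 11.1 rgb [123. 118. 111.]
px [316 277] n 355 z 0.050 c 433.0 -0.5 L 118.7 W 17.9 ang -85.8 rgb [182. 144.  93.]
px [434 305] n 169 z 0.046 c 368.6 -289.3 L 54.7 W 26.9 ang -89.4 rgb [204.  97.   0.]
low
px [483 161] n 223 z 0.026 c 741.9 -430.8 L 90.6 W 26.5 ang 9.0 rgb [99. 73. 46.]
px [338 254] n 341 z 0.023 c 492.3 -57.7 L 336.4 W 6.3 ang -85.8 rgb [196. 195. 183.]
px [150 285] n 763 z 0.027 c 420.7 418.2 L 145.7 W 52.5 ang 8.7 rgb [122.  95.  60.]
board ((651.8394775390625, -37.004791259765625), (269.436767578125, 530.9971923828125), 3.679039239883423)
brass line x=-0.0606*y+0.5856 243 -0.24768308304902492 0.1598598973458374
SE ((455.6680908203125, -61.81390380859375), (79.76061248779297, 340.4450378417969), 4.314085006713867)
```

View pics/w1.png

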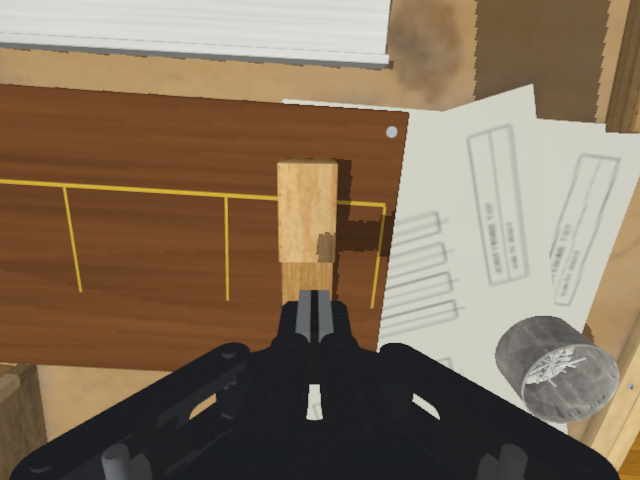

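The wrist view shows the halving piece at (307,210), near end at row 160, step at row 262, with the shut fingers beyond the step, so the grasp missed. I'll measure it from the wrist depth.

```bash
cat > w.py <<'E'
from h import *
f=cam('wrist'); P=cloud(f); s=st(); print('cam',-f['R'].T@f['t'])
print('bg z',np.median(P[240,100:200,2]), 'brass px ray',ray(f,65,186,.009),ray(f,227,197,.009), 'expect tick',b2w(-.05,.0),b2w(-.05,.125))
rects(f,P,.035,.075,0,640,0,480,800)
print('low'); rects(f,P,.016,.033,0,640,0,480,800)
print(P[[170,250,270,290],307].round(3))
E
python3 w.py
```

```text
{'t': 4.6, 'eef_pos': [0.596, 0.198, 0.106], 'tcp_rot': [-0.0, -0.063, 0.998, -0.0], 'contact_force': [-0.53, 0.008, -0.415], 'gripper_width': -0.0}
cam [0.52076892 0.18909134 0.2783481 ]
bg z 0.00955450375567279 brass px ray [0.5870387 0.0037857 0.009    ] [0.57991946 0.12840226 0.009     ] expect tick [0.5855922  0.00076499] [0.57800468 0.1255345 ]
px [308 213] n 5909 z 0.048 c 578.6 192.3 L 70.2 W 40.1 ang 6.5 rgb [208. 171. 115.]
px [570 383] n 3610 z 0.044 c 690.8 419.4 L 78.2 W 75.3 ang 58.8 rgb [132. 128. 122.]
px [  6 439] n 1138 z 0.041 c 806.1 -44.3 L 89.9 W 4.7 ang 1.4 rgb [95. 78. 53.]
low
px [194  51] n 4536 z 0.022 c 482.1 104.9 L 258.8 W 6.6 ang -85.7 rgb [212. 213. 206.]
px [632 103] n 1027 z 0.021 c 467.8 402.9 L 61.0 W 6.3 ang 13.4 rgb [118.  94.  62.]
px [306 280] n 1474 z 0.028 c 638.2 199.2 L 40.0 W 35.0 ang -82.7 rgb [181. 137.  79.]
px [533 346] n 1365 z 0.025 c 678.6 400.9 L 73.9 W 33.2 ang -35.1 rgb [107. 105. 100.]
px [567 381] n 2294 z 0.025 c 701.8 428.8 L 66.9 W 49.5 ang -62.6 rgb [130. 128. 122.]
px [ 19 411] n 1525 z 0.024 c 805.1 -44.0 L 91.8 W 21.1 ang 12.3 rgb [94. 77. 53.]
[[0.547 0.188 0.047]
 [0.602 0.195 0.049]
 [0.625 0.197 0.028]
 [0.588 0.195 0.141]]
```

```bash
python3 - <<'E'
from h import *
f=cam('scene'); s=st(); P=cloud(f)
def pr(p):
    c=f['R']@np.array(p)+f['t']; return c[:2]/c[2]*f['F']+[f['cx'],f['cy']]
u,v=pr(s['eef_pos']); print('tcp px',u,v)
u,v=int(u),int(v)
cv2.imwrite('pics/s1.png',cv2.resize(f['frame'][v-90:v+60,u-90:u+90,::-1],None,fx=4,fy=4,interpolation=0))
for dv in range(-30,12,3): print(dv,P[v+dv,u-6:u+8:3].round(3).tolist())
E
```

```text
{'t': 4.65, 'eef_pos': [0.596, 0.198, 0.106], 'tcp_rot': [-0.001, -0.063, 0.998, -0.0], 'contact_force': [-1.061, 0.442, -0.947], 'gripper_width': 0.001}
tcp px 304.7182185700691 179.44350555861834
-30 [[0.574, 0.2, 0.21], [0.586, 0.202, 0.207], [0.581, 0.178, 0.214], [0.587, 0.172, 0.215], [0.599, 0.172, 0.212]]
-27 [[0.577, 0.205, 0.198], [0.58, 0.193, 0.201], [0.583, 0.182, 0.203], [0.597, 0.186, 0.199], [0.604, 0.179, 0.2]]
-24 [[0.584, 0.216, 0.184], [0.584, 0.199, 0.189], [0.582, 0.18, 0.194], [0.603, 0.195, 0.186], [0.585, 0.154, 0.201]]
-21 [[1.737, 1.893, -0.552], [0.582, 0.196, 0.18], [0.584, 0.183, 0.184], [0.586, 0.171, 0.187], [0.59, 0.161, 0.189]]
-18 [[1.752, 1.915, -0.585], [0.582, 0.197, 0.171], [0.583, 0.183, 0.174], [0.589, 0.175, 0.176], [1.737, 1.737, -0.531]]
-15 [[1.72, 1.869, -0.589], [0.588, 0.206, 0.157], [0.59, 0.193, 0.16], [0.595, 0.184, 0.161], [0.842, 0.507, 0.011]]
-12 [[0.787, 0.512, 0.009], [0.582, 0.197, 0.151], [0.585, 0.186, 0.153], [0.595, 0.185, 0.152], [0.835, 0.498, 0.002]]
-9 [[0.726, 0.425, 0.037], [0.581, 0.197, 0.141], [0.589, 0.192, 0.141], [0.596, 0.186, 0.141], [0.816, 0.472, 0.002]]
-6 [[0.696, 0.381, 0.046], [0.771, 0.47, 0.001], [0.776, 0.457, 0.004], [0.791, 0.458, -0.0], [0.802, 0.453, -0.001]]
-3 [[0.699, 0.386, 0.032], [0.756, 0.449, -0.001], [0.762, 0.437, 0.001], [0.77, 0.429, 0.002], [0.784, 0.428, -0.001]]
0 [[0.693, 0.377, 0.025], [0.736, 0.42, 0.001], [0.741, 0.407, 0.004], [0.755, 0.407, 0.0], [0.766, 0.405, -0.002]]
3 [[0.695, 0.381, 0.011], [0.717, 0.393, 0.002], [0.728, 0.39, 0.0], [0.74, 0.387, -0.002], [0.742, 0.372, 0.003]]
6 [[0.692, 0.377, 0.002], [0.702, 0.372, 0.001], [0.715, 0.371, -0.002], [0.72, 0.36, 0.001], [0.731, 0.356, -0.001]]
9 [[0.679, 0.359, -0.0], [0.687, 0.351, 0.0], [0.693, 0.341, 0.002], [0.706, 0.34, -0.001], [0.716, 0.335, -0.002]]
```

View pics/s1.png

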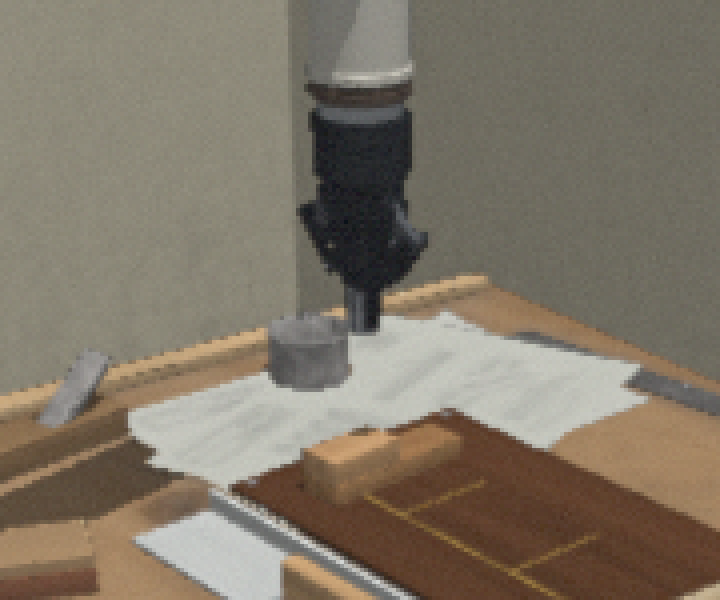

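The scene view shows the shut fingertips at z ≈ 0.136 while the reported TCP is at 0.106, and the piece hasn't moved. So the real tips are about 28 mm above the reported TCP, and the fingers shut on top of the piece. I'll allow for that offset in every move from here.

```bash
python3 -m jog '[[0,-0.3,0,0.3],[0,-0.3,0,0],[0,0,0,0],[0,0,1,0],[0,0,2,0],[0,0,2.5,0],[0,0,2.5,0],[0,0,2,0],[0,0,1.2,0],[0,0,0,0],[0,0,0,0]]' 0 && python3 -c "
from h import *
go(.597,.193,-.020,96.6)"
```

```text
t: 5.75
eef_pos: [0.5976, 0.1931, -0.0055]
tcp_rot: [0.0, -0.06, 0.998, 0.0]
contact_force: [-0.0, -0.3, -0.2]
gripper_width: 1.001
{'t': 5.75, 'eef_pos': [0.598, 0.193, -0.005], 'tcp_rot': [0.0, -0.06, 0.998, 0.0], 'contact_force': [-0.022, -0.294, -0.174], 'gripper_width': 1.001}
cur ang 96.9 yaw 0.3 then shift [ 0.06 -0.    1.45] | before-yaw shift [ 0.06 -0.    1.45] tilt z [ 0.  0. -1.]
```

```bash
python3 -m jog '[[0,0,0.7,0],[0,0,0.7,0],[0,0,0,0],[0,0,0,0]]' && python3 -m jog '[[0,0,0,0],[0,0,0,0],[0,0,0,0],[0,0,0,0],[0,0,0,0],[0,0,0,0],[0,0,0,0],[0,0,0,0]]' 1 && python3 -m jog '[[0,0,-0.5,0],[0,0,-1.5,0],[0,0,-2.5,0],[0,0,-2.5,0],[0,0,-1,0],[0,0,0,0],[0,0,0,0]]'; python3 -c "
from h import *
p=b2w(-.0,.0625); print(p)
go(*p,.06,93.5)"
```

```text
t: 6.15
eef_pos: [0.5973, 0.1928, -0.0197]
tcp_rot: [-0.0, -0.06, 0.998, -0.0]
contact_force: [-0.4, 1.2, 0.0]
gripper_width: 0.997
t: 6.95
eef_pos: [0.5978, 0.193, -0.0192]
tcp_rot: [0.0, -0.06, 0.998, 0.0]
contact_force: [-0.9, 0.1, 5.8]
gripper_width: 0.461
t: 7.65
eef_pos: [0.597, 0.1924, 0.06]
tcp_rot: [-0.0, -0.06, 0.998, -0.0]
contact_force: [-0.9, -0.6, -1.1]
gripper_width: 0.466
[0.63170624 0.06618475]
{'t': 7.65, 'eef_pos': [0.597, 0.192, 0.06], 'tcp_rot': [-0.0, -0.06, 0.998, -0.0], 'contact_force': [-0.893, -0.581, -1.104], 'gripper_width': 0.466}
cur ang 96.9 yaw 3.4 then shift [ -2.7  -12.81   0.  ] | before-yaw shift [ -1.94 -12.95   0.  ] tilt z [-0.001 -0.    -1.   ]
```

```bash
python3 -m jog '[[0,0,0,3.4],[-0.6,-2,0,0],[-0.6,-3,0,0],[0,-3,0,0],[0,-3,0,0],[0,-1.8,0,0],[0,0,0,0],[0,0,1.5,0],[0,0,2.5,0],[0,0,2.5,0],[0,0,1,0],[0,0,0.3,0]]' && python3 -c "
from h import *
p=b2w(-.015,.0625)
go(*p,-.019,93.5)"
```

```text
t: 8.85
eef_pos: [0.6152, 0.0683, -0.0193]
tcp_rot: [-0.002, -0.032, 0.999, 0.001]
contact_force: [-9.9, 1.2, 14.1]
gripper_width: 0.458
{'t': 8.85, 'eef_pos': [0.615, 0.068, -0.019], 'tcp_rot': [-0.002, -0.032, 0.999, 0.001], 'contact_force': [-9.904, 1.205, 14.093], 'gripper_width': 0.458}
cur ang 93.6 yaw 0.1 then shift [-0.13 -0.32 -0.03] | before-yaw shift [-0.13 -0.32 -0.03] tilt z [-0.004  0.001 -1.   ]
```

```bash
python3 -m jog '[[0,0,-0.2,0],[0,0,0,0],[0,0,0,0],[0,0,0,0],[0,0,-1,0],[0,0,-2,0],[0,0,-2.5,0],[0,0,-2.5,0],[0,0,0,0]]' 0 && python3 -c "
from h import *
go(.607,-.1893,.06,89.2)"
```

```text
t: 9.75
eef_pos: [0.6208, 0.0662, 0.0693]
tcp_rot: [0.004, -0.03, 1.0, 0.0]
contact_force: [1.6, 1.2, -0.4]
gripper_width: 1.0
{'t': 9.75, 'eef_pos': [0.621, 0.066, 0.069], 'tcp_rot': [0.004, -0.03, 1.0, 0.0], 'contact_force': [1.6, 1.228, -0.357], 'gripper_width': 1.0}
cur ang 93.5 yaw 4.3 then shift [  1.03 -25.57   0.9 ] | before-yaw shift [  2.93 -25.42   0.9 ] tilt z [ 0.008  0.001 -1.   ]
```

```bash
python3 -m jog '[[0,0,0,4.3],[0.3,-2,0,0],[0.4,-3.5,0,0],[0.3,-4,0,0],[0,-4,0,0],[0,-4,0,0],[0,-4,0,0],[0,-3,0,0],[0,-1,0,0],[0,0,0.4,0],[0,0,0,0]]' && python3 -c "
from h import *
go(.607,-.1893,-.018,89.2)" ; sed -i 's/P\[\[170.*//' w.py; sed -i '/P\[\[/d;/brass px/d;s/print(P$//' w.py; python3 - <<'E'
from h import *
f=cam('wrist');P=cloud(f);rects(f,P,.035,.075,0,640,0,480,800)
E
```

```text
t: 10.85
eef_pos: [0.6032, -0.1867, 0.0596]
tcp_rot: [-0.001, 0.006, 1.0, 0.001]
contact_force: [-0.7, 0.7, -0.7]
gripper_width: 0.999
{'t': 10.85, 'eef_pos': [0.603, -0.187, 0.06], 'tcp_rot': [-0.001, 0.006, 1.0, 0.001], 'contact_force': [-0.745, 0.655, -0.707], 'gripper_width': 0.999}
cur ang 89.3 yaw 0.1 then shift [-0.39 -0.27  7.76] | before-yaw shift [-0.39 -0.27  7.76] tilt z [-0.001  0.002 -1.   ]
px [310 273] n 16288 z 0.060 c 619.7 -188.5 L 125.3 W 50.1 ang -0.4 rgb [192. 173. 133.]
px [ 36 288] n 6183 z 0.045 c 613.1 -361.0 L 62.4 W 48.0 ang 46.3 rgb [ 12. 148.  60.]
```

```bash
python3 -m jog '[[-0.2,-0.15,1.5,0],[-0.2,-0.1,2.5,0],[0,0,2.5,0],[0,0,1,0],[0,0,0.1,0],[0,0,0,0],[0,0,0,0]]' && python3 -m jog '[[0,0,0,0],[0,0,0,0],[0,0,0,0],[0,0,0,0],[0,0,0,0],[0,0,0,0],[0,0,0,0]]' 1 && python3 -m jog '[[0,0,-0.5,0],[0,0,-1.5,0],[0,0,-2.5,0],[0,0,-2.5,0],[0,0,-2.5,0],[0,0,-1,0],[0,0,0,0],[0,0,0,0]]'; python3 -c "
from h import *
p=b2w(-.07+.052,.1875); print(p)
go(*p,.085,93.5)"
```

```text
t: 11.6
eef_pos: [0.6088, -0.1916, -0.0145]
tcp_rot: [0.001, 0.007, 1.0, -0.0]
contact_force: [-0.1, 0.3, 0.7]
gripper_width: 0.996
t: 12.3
eef_pos: [0.6084, -0.1919, -0.0146]
tcp_rot: [0.001, 0.007, 1.0, -0.0]
contact_force: [-1.1, -0.3, 6.0]
gripper_width: 0.582
t: 13.1
eef_pos: [0.6069, -0.1915, 0.0888]
tcp_rot: [-0.001, 0.007, 1.0, 0.0]
contact_force: [-0.9, 0.0, -1.0]
gripper_width: 0.575
[0.60615192 0.18986166]
{'t': 13.1, 'eef_pos': [0.607, -0.192, 0.089], 'tcp_rot': [-0.001, 0.007, 1.0, 0.0], 'contact_force': [-0.851, 0.002, -1.034], 'gripper_width': 0.575}
cur ang 89.2 yaw -4.3 then shift [-2.25 38.07  0.38] | before-yaw shift [ 0.61 38.13  0.38] tilt z [-0.001  0.    -1.   ]
```

```bash
python3 -m jog '[[0,0,0,-4.3],[-0.1,1.5,0,0],[-0.1,3,0,0],[-0.1,4,0,0],[-0.2,4,0,0],[-0.2,4,0,0],[-0.2,4,0,0],[-0.2,4,0,0],[-0.2,4,0,0],[-0.2,4,0,0],[-0.2,3,0,0],[-0.2,2,0,0]]' && python3 -m jog '[[0,0.5,0,0],[0,0,0,0],[0,0,0,0]]' ; python3 -c "
from h import *
p=b2w(-.07+.050,.1875); print(p)
go(*p,-.0145,93.5)"
```

```text
t: 14.3
eef_pos: [0.6012, 0.1891, 0.0882]
tcp_rot: [-0.001, -0.032, 0.999, 0.001]
contact_force: [1.1, 0.1, -1.3]
gripper_width: 0.581
t: 14.6
eef_pos: [0.603, 0.187, 0.0886]
tcp_rot: [-0.001, -0.03, 1.0, -0.001]
contact_force: [-0.2, -0.4, -1.0]
gripper_width: 0.577
[0.60415561 0.18974026]
{'t': 14.6, 'eef_pos': [0.603, 0.187, 0.089], 'tcp_rot': [-0.001, -0.03, 1.0, -0.001], 'contact_force': [-0.236, -0.377, -1.012], 'gripper_width': 0.577}
cur ang 93.4 yaw -0.1 then shift [-0.15  0.28 10.31] | before-yaw shift [-0.15  0.28 10.31] tilt z [-0.001 -0.002 -1.   ]
```

```bash
python3 -m jog '[[-0.1,0.3,1.5,0],[0,0,2.5,0],[0,0,2.5,0],[0,0,2.2,0],[0,0,1,0],[0,0,0.5,0],[0,0,0,0],[0,0,0,0]]' && python3 -m jog '[[0,0,0,0],[0,0,0,0],[0,0,0,0],[0,0,-1,0],[0,0,-2,0],[0,0,-2.5,0],[0,0,-2.5,0],[0,0,0,0],[0,0,0,0]]' 0; python3 -c "
from h import *
p=b2w(-.015,.0625)
f=cam('wrist');P=cloud(f);rects(f,P,.035,.075,0,640,0,480,800)
go(*p,.06,93.5)"
```

```text
t: 15.4
eef_pos: [0.6051, 0.192, -0.0118]
tcp_rot: [0.001, -0.03, 1.0, 0.0]
contact_force: [-0.7, -0.6, -0.8]
gripper_width: 0.579
t: 16.3
eef_pos: [0.6049, 0.1921, 0.0687]
tcp_rot: [0.001, -0.03, 1.0, 0.0]
contact_force: [-0.5, -0.0, -0.9]
gripper_width: 1.002
px [104 233] n 9284 z 0.047 c 596.8 68.1 L 70.6 W 41.5 ang 4.2 rgb [210. 172. 116.]
px [315 260] n 15234 z 0.060 c 616.9 193.4 L 125.5 W 50.2 ang 3.5 rgb [207. 188. 147.]
px [608 363] n 1371 z 0.043 c 665.1 396.6 L 44.9 W 9.4 ang -49.5 rgb [100.  98.  93.]
{'t': 16.35, 'eef_pos': [0.604, 0.192, 0.068], 'tcp_rot': [0.0, -0.03, 1.0, -0.0], 'contact_force': [0.132, -0.496, -1.222], 'gripper_width': 1.001}
cur ang 93.5 yaw -0.0 then shift [ -0.5  -12.7    0.76] | before-yaw shift [ -0.5  -12.7    0.76] tilt z [ 0. -0. -1.]
```

```bash
python3 -c "
from h import *
go(.614,.068,-.018,94)"; python3 -m jog '[[0,-1.5,0,-0.5],[0,-3,0,0],[0,-3.5,0,0],[-0.3,-3,0,0],[-0.4,-1.4,0.5,0],[0,0,1.5,0],[0,0,2.5,0],[0,0,2.5,0],[0,0,0.8,0],[0,0,0,0],[0,0,0,0]]' && python3 -c "
from h import *
go(.614,.068,-.018,94)"
```

```text
{'t': 16.35, 'eef_pos': [0.604, 0.192, 0.068], 'tcp_rot': [0.0, -0.03, 1.0, -0.0], 'contact_force': [0.132, -0.496, -1.222], 'gripper_width': 1.001}
cur ang 93.5 yaw -0.5 then shift [ -0.13 -12.41   8.56] | before-yaw shift [ -0.24 -12.41   8.56] tilt z [ 0. -0. -1.]
t: 17.45
eef_pos: [0.6198, 0.0702, -0.0105]
tcp_rot: [0.0, -0.036, 0.999, 0.0]
contact_force: [-0.3, -0.1, 0.3]
gripper_width: 0.999
{'t': 17.45, 'eef_pos': [0.62, 0.07, -0.011], 'tcp_rot': [0.0, -0.036, 0.999, 0.0], 'contact_force': [-0.302, -0.058, 0.257], 'gripper_width': 0.999}
cur ang 94.1 yaw 0.1 then shift [ 0.59 -0.18  0.75] | before-yaw shift [ 0.59 -0.18  0.75] tilt z [ 0.     0.001 -1.   ]
```

```bash
python3 -m jog '[[0.3,-0.2,0,0],[0.3,0,0.4,0],[0,0,0.3,0],[0,0,0,0],[0,0,0,0]]' && python3 -m jog '[[0,0,0,0],[0,0,0,0],[0,0,0,0],[0,0,0,0],[0,0,0,0],[0,0,0,0],[0,0,0,0]]' 1 && python3 -m jog '[[0,0,-0.5,0],[0,0,-1.5,0],[0,0,-2.5,0],[0,0,-2.5,0],[0,0,-1,0],[0,0,0,0],[0,0,0,0]]'; python3 -c "
from h import *
p=b2w(-.018,-.1875); print(p)
go(*p,.06,93.0)"
```

```text
t: 17.95
eef_pos: [0.6139, 0.0662, -0.0175]
tcp_rot: [0.0, -0.035, 0.999, 0.0]
contact_force: [0.4, -0.8, 0.9]
gripper_width: 1.006
t: 18.65
eef_pos: [0.6142, 0.0664, -0.0174]
tcp_rot: [0.0, -0.035, 0.999, 0.0]
contact_force: [0.0, 1.3, 3.8]
gripper_width: 0.463
t: 19.35
eef_pos: [0.6134, 0.066, 0.0621]
tcp_rot: [-0.0, -0.035, 0.999, -0.0]
contact_force: [-0.5, 0.0, -1.1]
gripper_width: 0.459
[ 0.62891446 -0.18444686]
{'t': 19.35, 'eef_pos': [0.613, 0.066, 0.062], 'tcp_rot': [-0.0, -0.035, 0.999, -0.0], 'contact_force': [-0.469, 0.029, -1.106], 'gripper_width': 0.459}
cur ang 94.0 yaw 1.0 then shift [ -0.24 -25.09   0.21] | before-yaw shift [  0.19 -25.09   0.21] tilt z [-0.001 -0.    -1.   ]
```

```bash
python3 -m jog '[[0,-1,0,0.7],[-0.1,-3,0,0],[-0.1,-4,0,0],[0,-4,0,0],[0,-4,0,0],[0,-4,0,0],[0,-3,0,0],[0,-2,0,0],[0,0,0,0],[0,0,0,0],[0,0,0,0]]'; python3 -c "
from h import *
p=b2w(-.018,-.1875); print(p)
go(*p,-.017,93.5)"
```

```text
t: 20.45
eef_pos: [0.6299, -0.1812, 0.0616]
tcp_rot: [-0.001, -0.03, 1.0, 0.001]
contact_force: [-0.3, 0.9, -0.1]
gripper_width: 0.461
[ 0.62891446 -0.18444686]
{'t': 20.45, 'eef_pos': [0.63, -0.181, 0.062], 'tcp_rot': [-0.001, -0.03, 1.0, 0.001], 'contact_force': [-0.262, 0.918, -0.074], 'gripper_width': 0.461}
cur ang 93.4 yaw -0.1 then shift [ 0.11 -0.34  7.85] | before-yaw shift [ 0.11 -0.34  7.85] tilt z [-0.001  0.002 -1.   ]
```

```bash
python3 -m jog '[[0.1,-0.3,1,0],[0,0,2.5,0],[0,0,2.5,0],[0,0,1.2,0],[0,0,0.5,0],[0,0,0,0],[0,0,0,0]]' && python3 -m jog '[[0,0,0,0],[0,0,0,0],[0,0,0,0],[0,0,-1,0],[0,0,-2,0],[0,0,-2.5,0],[0,0,-2.5,0],[0,0,-0.5,0],[0,0,0,0]]' 0; python3 -c "
from h import *
f=cam('wrist');P=cloud(f);rects(f,P,.035,.075,0,640,0,480,800)
go(.4457,-.3976,.06,97.4)"; python3 m.py
```

```text
t: 21.15
eef_pos: [0.6305, -0.1862, -0.0137]
tcp_rot: [0.001, -0.029, 1.0, -0.0]
contact_force: [0.2, -0.2, -0.3]
gripper_width: 0.458
t: 22.05
eef_pos: [0.6307, -0.1866, 0.0722]
tcp_rot: [0.001, -0.029, 1.0, -0.001]
contact_force: [-0.3, 0.2, 0.7]
gripper_width: 0.999
px [ 37 217] n 6638 z 0.045 c 611.4 -362.0 L 66.4 W 46.6 ang 45.2 rgb [ 14. 155.  64.]
px [315 230] n 7882 z 0.048 c 613.8 -187.0 L 70.6 W 40.1 ang 3.9 rgb [198. 158. 103.]
{'t': 22.1, 'eef_pos': [0.629, -0.186, 0.071], 'tcp_rot': [0.0, -0.029, 1.0, -0.0], 'contact_force': [0.129, 0.572, -1.256], 'gripper_width': 0.999}
cur ang 93.3 yaw -4.1 then shift [ 20.95 -18.58   1.06] | before-yaw shift [ 19.56 -20.03   1.06] tilt z [ 0. -0. -1.]
{'t': 22.15, 'eef_pos': [0.629, -0.186, 0.07], 'tcp_rot': [-0.001, -0.029, 1.0, 0.0], 'contact_force': [-0.354, -0.077, -0.039], 'gripper_width': 1.004}
z board 0.00989506128093005 bench 0.0008389115961280075
tall
px [371 146] n 375 z 0.049 c 755.7 -134.5 L 177.6 W 21.6 ang 87.0 rgb [78. 58. 37.]
px [148 172] n 236 z 0.043 c 690.1 416.4 L 76.2 W 75.6 ang 2.6 rgb [106. 104.  95.]
px [239
[... 352 characters left out ...]
] n 150 z 0.027 c 727.5 -433.9 L 61.4 W 22.8 ang 4.0 rgb [128.5  96.   57. ]
px [386 173] n 167 z 0.028 c 694.2 -181.9 L 43.8 W 39.9 ang 1.3 rgb [146. 102.  57.]
px [152 176] n 161 z 0.021 c 686.0 418.1 L 50.0 W 40.9 ang -56.7 rgb [140. 141. 135.]
px [315 255] n 461 z 0.023 c 487.8 3.3 L 460.0 W 6.3 ang -85.8 rgb [195. 196. 182.]
px [150 285] n 785 z 0.027 c 420.6 418.8 L 146.1 W 52.1 ang 9.3 rgb [127.  99.  63.]
board ((638.76220703125, -6.742889404296875), (289.9265441894531, 540.1237182617188), 4.59621000289917)
brass line x=-0.0604*y+0.5856 141 -0.25025656258817297 0.2516464052261089
SE ((459.17413330078125, -110.03993225097656), (79.9476318359375, 243.79246520996094), 4.355506420135498)
```

```bash
python3 -m jog '[[0,0,0,-4.1],[1,-1,0,0],[2.4,-2.1,0,0],[2.8,-2.5,0,0],[2.8,-2.5,0,0],[2.8,-2.5,0,0],[2.8,-2.5,0,0],[2.8,-2.5,0,0],[2.4,-2,0,0],[1.2,-1,0.5,0],[0,0,0.5,0],[0,0,0,0]]' && python3 -c "
from h import *
f=cam('wrist');P=cloud(f);rects(f,P,.035,.075,0,640,0,480,800)
go(.4457,-.3976,-.022,97.4)"
```

```text
t: 23.35
eef_pos: [0.4452, -0.3959, 0.0589]
tcp_rot: [-0.0, -0.064, 0.998, 0.001]
contact_force: [1.1, 0.5, 0.5]
gripper_width: 0.999
px [521  85] n 17135 z 0.046 c 331.7 -307.1 L 99.0 W 46.8 ang 33.5 rgb [181.  94.   0.]
px [312 261] n 12692 z 0.046 c 447.6 -396.6 L 110.1 W 45.2 ang 7.6 rgb [151. 128.  89.]
{'t': 23.4, 'eef_pos': [0.446, -0.395, 0.059], 'tcp_rot': [-0.0, -0.065, 0.998, 0.001], 'contact_force': [0.1, -0.212, 0.215], 'gripper_width': 0.998}
cur ang 97.5 yaw 0.1 then shift [ 0.08 -0.24  8.14] | before-yaw shift [ 0.08 -0.24  8.14] tilt z [-0.     0.002 -1.   ]
```

```bash
python3 -m jog '[[0,-0.2,1.5,0],[0,0,2.5,0],[0,0,2.5,0],[0,0,1.1,0],[0,0,0.5,0],[0,0,0,0],[0,0,0,0]]' && python3 -m jog '[[0,0,0,0],[0,0,0,0],[0,0,0,0],[0,0,0,0],[0,0,0,0],[0,0,0,0],[0,0,0,0]]' 1 && python3 -m jog '[[0,0,-0.5,0],[0,0,-1.5,0],[0,0,-2.5,0],[0,0,-2.5,0],[0,0,-2.5,0],[0,0,-1,0],[0,0,0,0],[0,0,0,0]]'; python3 -c "
from h import *
p=b2w(-.016,-.0625); print(p)
go(*p,.085,93.4)"
```

```text
t: 24.1
eef_pos: [0.4464, -0.3999, -0.0199]
tcp_rot: [0.001, -0.065, 0.998, -0.0]
contact_force: [0.4, -0.6, 0.1]
gripper_width: 1.0
t: 24.8
eef_pos: [0.446, -0.4002, -0.0197]
tcp_rot: [0.0, -0.064, 0.998, -0.0]
contact_force: [-0.1, 0.2, 5.6]
gripper_width: 0.522
t: 25.6
eef_pos: [0.4449, -0.3994, 0.0839]
tcp_rot: [-0.0, -0.064, 0.998, 0.0]
contact_force: [-0.2, 1.1, -1.3]
gripper_width: 0.516
[ 0.62332326 -0.05955595]
{'t': 25.6, 'eef_pos': [0.445, -0.399, 0.084], 'tcp_rot': [-0.0, -0.064, 0.998, 0.0], 'contact_force': [-0.19, 1.13, -1.3], 'gripper_width': 0.516}
cur ang 97.4 yaw 4.0 then shift [-19.83  32.87  -0.11] | before-yaw shift [-22.07  31.41  -0.11] tilt z [-0.001  0.    -1.   ]
```

```bash
python3 -m jog '[[0,0,0,4],[-1,1.6,0,0],[-2,3.4,0,0],[-2.2,3.7,0,0],[-2.2,3.7,0,0],[-2.2,3.7,0,0],[-2.2,3.7,0,0],[-2.2,3.7,0,0],[-2.2,3.7,0,0],[-2,3,0,0],[-1.6,2.4,0,0],[0,0,0,0]]' && python3 -m jog '[[0,0,0,0]]' && python3 -c "
from h import *
p=b2w(-.016,-.0625); print(p)
go(*p,-.009,93.4)"
```

```text
t: 26.8
eef_pos: [0.6247, -0.0552, 0.0827]
tcp_rot: [-0.0, -0.034, 0.999, 0.002]
contact_force: [0.2, 0.6, -1.4]
gripper_width: 0.514
t: 26.9
eef_pos: [0.6225, -0.0613, 0.0824]
tcp_rot: [-0.002, -0.031, 1.0, 0.0]
contact_force: [-0.3, -0.5, -2.4]
gripper_width: 0.52
[ 0.62332326 -0.05955595]
{'t': 26.9, 'eef_pos': [0.623, -0.061, 0.082], 'tcp_rot': [-0.002, -0.031, 1.0, 0.0], 'contact_force': [-0.296, -0.48, -2.414], 'gripper_width': 0.52}
cur ang 93.5 yaw 0.1 then shift [-0.12  0.16  9.14] | before-yaw shift [-0.12  0.16  9.14] tilt z [-0.003  0.001 -1.   ]
```

```bash
python3 -m jog '[[0,0.1,1.5,0],[0,0,2.5,0],[0,0,2.5,0],[0,0,1.6,0],[0,0,0.9,0],[0,0,0.1,0],[0,0,0,0],[0,0,0,0]]' && python3 -m jog '[[0,0,0,0],[0,0,0,0],[0,0,0,0],[0,0,-1,0],[0,0,-2,0],[0,0,-2.5,0],[0,0,-2.5,0],[0,0,-0.5,0],[0,0,0,0]]' 0; python3 -c "
from h import *
f=cam('wrist');P=cloud(f);rects(f,P,.035,.075,0,640,0,480,800)
go(.433,-.0003,.06,3.8)"
```

```text
t: 27.7
eef_pos: [0.6248, -0.0617, -0.0055]
tcp_rot: [0.001, -0.03, 1.0, -0.0]
contact_force: [0.5, 0.9, -0.8]
gripper_width: 0.516
t: 28.6
eef_pos: [0.6249, -0.0617, 0.0801]
tcp_rot: [0.001, -0.03, 1.0, -0.0]
contact_force: [-0.3, 0.3, -0.3]
gripper_width: 0.998
px [113 224] n 8440 z 0.047 c 613.8 -186.8 L 70.4 W 41.5 ang 3.9 rgb [204. 167. 111.]
px [315 254] n 11715 z 0.055 c 627.1 -61.0 L 110.0 W 45.3 ang 3.4 rgb [191. 164. 118.]
{'t': 28.65, 'eef_pos': [0.624, -0.062, 0.079], 'tcp_rot': [0.0, -0.03, 1.0, -0.0], 'contact_force': [0.198, -0.115, -1.357], 'gripper_width': 0.998}
cur ang 93.4 yaw 89.6 then shift [  7.39 -18.63   1.85] | before-yaw shift [18.68  7.26  1.85] tilt z [ 0.001 -0.    -1.   ]
```

```bash
python3 -c "
from h import *
print(np.round(r.read_state()['joint_pos'],2))"; python3 -m jog '[[2,1,-1,0],[3,1,0,0],[3,1,0,0],[3,1,0,0],[3,1,0,0],[2,1,0,0],[0,0,0,8],[0,0,0,8],[0,0,0,0]]' 0.5; python3 -c "
from h import *
print(np.round(r.read_state()['joint_pos'],2)); go(.433,-.0003,.06,4.2)"
```

```text
[ 0.26  0.58 -0.28  1.71  0.2   0.87  1.53]
t: 29.55
eef_pos: [0.4593, -0.0111, 0.0874]
tcp_rot: [-0.001, 0.11, 0.994, -0.0]
contact_force: [-0.1, -0.6, -0.9]
gripper_width: 0.498
[ 0.2   0.31 -0.27  2.12  0.12  0.73  1.2 ]
{'t': 29.55, 'eef_pos': [0.459, -0.011, 0.087], 'tcp_rot': [-0.001, 0.11, 0.994, -0.0], 'contact_force': [-0.092, -0.574, -0.93], 'gripper_width': 0.498}
cur ang 77.3 yaw 73.1 then shift [ 1.27 -2.54  2.75] | before-yaw shift [2.8  0.48 2.75] tilt z [-0.002 -0.    -1.   ]
```

```bash
python3 -m jog '[[0,0,0,7],[0,0,0,8],[0,0,0,8],[0,0,0,8],[0,0,0,8],[0,0,0,8],[0,0,0,8],[0,0,0,8],[0,0,0,8],[0.5,-1,0,2],[0.7,-1.2,0,0],[0,-0.3,0,0]]'; python3 -m jog '[[0,0,0,0]]';  python3 -c "
from h import *
go(.433,-.0003,-.014,4.2)"; python3 m.py | grep -v -e rgb.*1[0-9]$; python3 -c "
from h import *
save(cam('top'),'top2.png');save(cam('wrist'),'w2.png')"
```

```text
t: 30.75
eef_pos: [0.4319, -0.0006, 0.0875]
tcp_rot: [-0.001, 0.678, 0.735, -0.001]
contact_force: [0.7, 0.4, -0.3]
gripper_width: 0.5
t: 30.85
eef_pos: [0.4336, -0.0014, 0.0881]
tcp_rot: [-0.0, 0.678, 0.735, -0.0]
contact_force: [-1.0, 0.0, 0.3]
gripper_width: 0.497
{'t': 30.85, 'eef_pos': [0.434, -0.001, 0.088], 'tcp_rot': [-0.0, 0.678, 0.735, -0.0], 'contact_force': [-0.992, 0.037, 0.323], 'gripper_width': 0.497}
cur ang 4.6 yaw 0.4 then shift [ 0.11 -0.04 10.21] | before-yaw shift [ 0.11 -0.04 10.21] tilt z [-0.001 -0.    -1.   ]
{'t': 30.9, 'eef_pos': [0.434, -0.002, 0.088], 'tcp_rot': [0.0, 0.679, 0.734, 0.0], 'contact_force': [0.485, -0.105, 0.67], 'gripper_width': 0.498}
z board 0.010709089036244832 bench 0.0009648227760585873
tall
px [395 146] n 620 z 0.050 c 754.7 -195.9 L 299.9 W 24.3 ang 88.5 rgb [75. 56. 35.]
px [148 172] n 235 z 0.043 c 690.4 416.7 L 76.3 W 75.1 ang -88.4 rgb [103.  99.  91.]
px [341 200] n 769 z 0.055 c 625.3 -62.5 L 111.2 W 45.4 ang 3.3 rgb [161. 133.  94.]
px [239 207] n 923 z 0.059 c 615.5 191.0 L 125.8 W 50.7 ang 2.7 rgb [177. 154. 114.]
px [391 20
[... 350 characters left out ...]
n 227 z 0.026 c 741.7 -430.0 L 90.1 W 25.4 ang 10.3 rgb [100.  73.  46.]
px [387 181] n 378 z 0.027 c 648.4 -184.6 L 142.4 W 44.4 ang 4.5 rgb [142.  99.  55.]
px [152 176] n 161 z 0.021 c 688.7 418.8 L 49.8 W 40.0 ang -46.4 rgb [136. 136. 131.]
px [150 285] n 786 z 0.027 c 420.5 418.6 L 146.6 W 52.6 ang 9.1 rgb [123.  95.  60.]
px [257 259] n 171 z 0.023 c 477.2 147.1 L 171.0 W 6.1 ang -85.7 rgb [192. 189. 179.]
board ((640.5894775390625, -21.432403564453125), (282.5294494628906, 583.381591796875), 8.470073699951172)
brass line x=-0.0604*y+0.5857 222 -0.24768308304902492 0.2516464052261089
SE ((463.48333740234375, -167.77664184570312), (79.76416778564453, 128.1649932861328), 4.4847412109375)
```

View pics/top2.png

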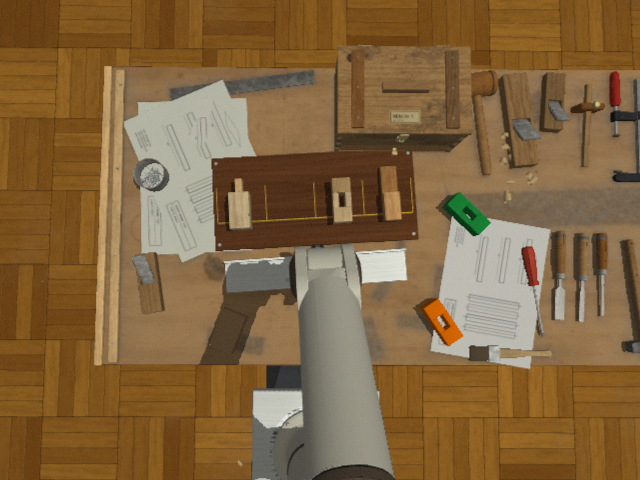

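View pics/w2.png

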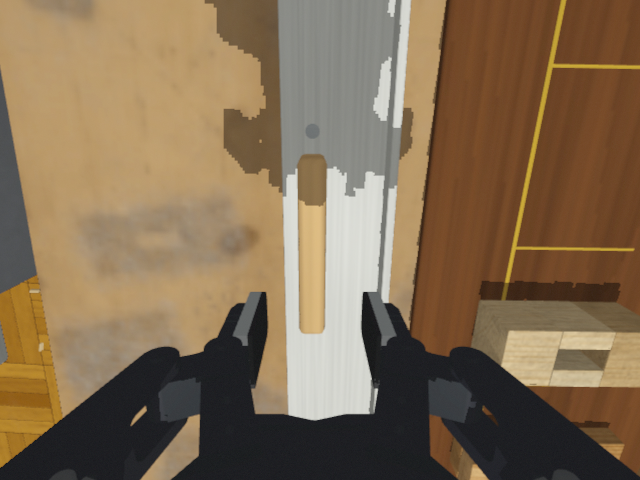

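The top view shows all three pieces set out short of the line: tenon at (239,207), mortise at (341,200), halving at (390,193). The wrist view shows the handle at (312,245) centred between the half-open fingers, and the front finger clears the flange. Now I descend and grip.

```bash
python3 -m jog '[[0.1,0,1,0.4],[0,0,2.5,0],[0,0,2.5,0],[0,0,2,0],[0,0,1.2,0],[0,0,0.8,0],[0,0,0.2,0],[0,0,0,0],[0,0,0,0]]' && python3 -m jog '[[0,0,0,0],[0,0,0,0],[0,0,0,0],[0,0,0,0],[0,0,0,0],[0,0,0,0]]' 1; python3 -c "
from h import *
go(.433,-.0003,-.014,4.2)"
```

```text
t: 31.9
eef_pos: [0.4351, -0.0005, -0.013]
tcp_rot: [0.0, 0.682, 0.731, 0.0]
contact_force: [-0.1, -0.5, 0.2]
gripper_width: 0.498
t: 32.5
eef_pos: [0.4344, -0.0005, -0.0129]
tcp_rot: [0.0, 0.682, 0.731, 0.0]
contact_force: [-2.4, -0.0, 6.1]
gripper_width: 0.205
{'t': 32.5, 'eef_pos': [0.434, -0.0, -0.013], 'tcp_rot': [0.0, 0.682, 0.731, 0.0], 'contact_force': [-2.355, -0.0, 6.097], 'gripper_width': 0.205}
cur ang 4.0 yaw -0.2 then shift [ 0.03 -0.14  0.11] | before-yaw shift [ 0.03 -0.14  0.11] tilt z [ 0. -0. -1.]
```

```bash
python3 -m jog '[[0,0,-0.5,0],[0,0,-0.5,0],[0,0,-0.6,0],[0,0,0,0.7],[0,0,0,0],[0,0,0,0]]'; python3 - <<'E'
from h import *
for n,b in(('top',(200,430,240,310,40)),('wrist',(0,640,0,480,300))):
    f=cam(n);P=cloud(f);print(n);rects(f,P,.030,.043,*b)
    rects(f,P,.012,.028,*b)
p=b2w(-.1085,.0); print(p); go(*p,.002,3.5)
E
```

```text
t: 33.1
eef_pos: [0.4342, -0.0004, 0.0023]
tcp_rot: [-0.0, 0.687, 0.727, -0.0]
contact_force: [-1.1, -0.2, -4.4]
gripper_width: 0.204
top
px [378 251] n 149 z 0.038 c 498.0 -153.4 L 146.8 W 6.0 ang -86.7 rgb [203. 203. 190.]
px [259 258] n 181 z 0.038 c 480.9 143.3 L 173.8 W 6.4 ang -86.7 rgb [196. 194. 181.]
px [380 267] n 1575 z 0.022 c 458.4 -157.8 L 144.4 W 74.2 ang -86.6 rgb [219. 220. 209.]
px [257 274] n 1958 z 0.021 c 440.8 142.3 L 175.0 W 74.2 ang -86.7 rgb [107. 108. 102.]
wrist
px [454 163] n 7475 z 0.037 c 487.2 54.5 L 139.6 W 7.1 ang -86.5 rgb [199. 194. 185.]
px [600 412] n 1853 z 0.036 c 580.8 -45.4 L 37.8 W 19.1 ang 40.1 rgb [128. 111.  83.]
px [360 139] n 49566 z 0.021 c 448.2 47.6 L 156.0 W 75.0 ang -86.5 rgb [140. 141. 136.]
px [585 390] n 2570 z 0.020 c 587.5 -45.1 L 55.2 W 26.5 ang 37.0 rgb [127. 111.  82.]
[ 0.52720007 -0.00278596]
{'t': 33.2, 'eef_pos': [0.434, -0.0, 0.002], 'tcp_rot': [-0.0, 0.686, 0.727, -0.0], 'contact_force': [0.284, -0.046, -3.519], 'gripper_width': 0.204}
cur ang 3.3 yaw -0.2 then shift [-0.8   9.27  0.02] | before-yaw shift [-0.77  9.27  0.02] tilt z [-0. -0. -1.]
```

```bash
python3 -m jog '[[-0.2,1,0,-0.2],[-0.3,1.5,0,0],[-0.3,1.5,0,0],[0,1.5,0,0],[0,0.6,0,0],[0,0.4,0,0],[0,0.4,0,0],[0,0.4,0,0],[0,0.4,0,0],[0,0.4,0,0],[0,0.3,0,0],[0,0,0,0]]'; python3 - <<'E'
from h import *
f=cam('top');P=cloud(f)
rects(f,P,.030,.043,200,430,200,310,40)
rects(f,P,.045,.075,200,430,160,310,100)
p=b2w(-.1085,.0); print(p); go(*p,.002,3.5)
E
```

```text
t: 34.4
eef_pos: [0.5195, -0.0033, 0.0024]
tcp_rot: [0.0, 0.685, 0.728, 0.0]
contact_force: [-0.5, -0.2, -4.6]
gripper_width: 0.202
px [381 217] n 153 z 0.038 c 588.6 -162.9 L 130.8 W 15.8 ang -86.5 rgb [188. 188. 177.]
px [257 224] n 193 z 0.037 c 571.1 145.6 L 167.3 W 19.2 ang -86.3 rgb [182. 181. 171.]
px [238 202] n 870 z 0.059 c 627.5 192.5 L 125.7 W 50.5 ang 3.6 rgb [176. 154. 114.]
px [340 185] n 425 z 0.055 c 650.1 -60.8 L 81.3 W 44.8 ang 3.4 rgb [153. 125.  83.]
px [392 200] n 436 z 0.048 c 623.6 -187.9 L 70.2 W 40.8 ang 4.0 rgb [176.  133.   84.5]
[ 0.52720007 -0.00278596]
{'t': 34.45, 'eef_pos': [0.519, -0.003, 0.002], 'tcp_rot': [0.0, 0.685, 0.728, 0.0], 'contact_force': [0.199, 1.022, -4.813], 'gripper_width': 0.203}
cur ang 3.5 yaw -0.0 then shift [0.01 0.78 0.04] | before-yaw shift [0.01 0.78 0.04] tilt z [ 0.001  0.    -1.   ]
```

```bash
python3 -m jog '[[0,0.3,0,0],[0,0.3,0,0],[0,0.2,0,0],[0,0,0,0],[0,0,0,0],[0,0,0,0],[0,0,0,0]]'; python3 - <<'E'
from h import *
f=cam('top');P=cloud(f)
rects(f,P,.045,.075,200,430,150,310,100)
p=b2w(-.1085,.0); go(*p,.002,3.5)
save(f,'top3.png')
f=cam('wrist'); save(f,'w3.png')
E
```

```text
t: 35.15
eef_pos: [0.5272, -0.0028, 0.0026]
tcp_rot: [0.0, 0.685, 0.728, 0.0]
contact_force: [0.6, -0.2, -3.9]
gripper_width: 0.199
px [238 199] n 871 z 0.059 c 635.4 192.8 L 124.6 W 50.2 ang 3.5 rgb [176. 153. 114.]
px [340 182] n 414 z 0.055 c 659.5 -60.2 L 79.7 W 45.2 ang 3.4 rgb [152. 124.  83.]
px [391 197] n 421 z 0.048 c 631.9 -187.4 L 70.8 W 40.5 ang 3.3 rgb [176. 133.  84.]
{'t': 35.2, 'eef_pos': [0.527, -0.003, 0.003], 'tcp_rot': [0.0, 0.685, 0.728, 0.0], 'contact_force': [-0.525, -0.358, -4.188], 'gripper_width': 0.202}
cur ang 3.5 yaw -0.0 then shift [0.   0.01 0.06] | before-yaw shift [0.   0.01 0.06] tilt z [ 0.001  0.    -1.   ]
```

View pics/top3.png

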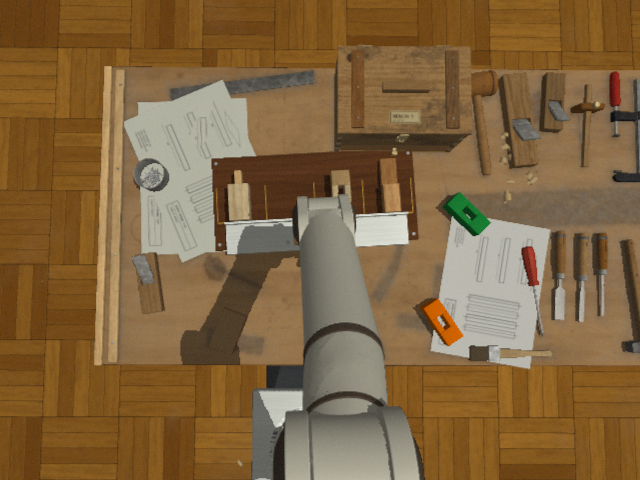

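The top view shows the straightedge across the row at about row 217, with all three near ends against it. The tenon and halving ends measure about −1.0 and −0.5 mm from the line. I'll hold briefly, then withdraw.

```bash
python3 -m jog '[[0,0,0,0],[0,0,0,0],[0,-0.2,0,0],[0,-0.5,0,0],[0,-1,0,0],[0,-1.5,0,0],[0.2,-1.5,0,0],[0.3,-1.5,0,0],[0.3,-1.5,0,-0.2],[0,-1,0,-0.3],[0,-0.6,0,0],[0,0,0,0]]'; python3 -c "
from h import *
go(.434,-.0004,-.0125,4)"
```

```text
t: 36.45
eef_pos: [0.4324, -0.001, 0.0024]
tcp_rot: [-0.0, 0.682, 0.731, -0.0]
contact_force: [-0.1, -0.6, -4.0]
gripper_width: 0.197
{'t': 36.45, 'eef_pos': [0.432, -0.001, 0.002], 'tcp_rot': [-0.0, 0.682, 0.731, -0.0], 'contact_force': [-0.097, -0.636, -3.951], 'gripper_width': 0.197}
cur ang 4.0 yaw -0.0 then shift [0.05 0.16 1.49] | before-yaw shift [0.05 0.16 1.49] tilt z [-0.001 -0.    -1.   ]
```

```bash
python3 -m jog '[[0,0,0.4,0],[0,0,0.4,0],[0,0,0.4,0],[0,0,0.2,0],[0,0,0.1,0],[0,0,0,0],[0,0,0,0],[0,0,0,0]]' && python3 -m jog '[[0,0,0,0],[0,0,0,0],[0,0,0,0],[0,0,-0.5,0],[0,0,-1,0],[0,0,-2,0],[0,0,-2.5,0],[0,0,-2.5,0],[0,0,-2.5,0],[0,0,0,0]]' 0.5; python3 -m jog '[[-2,-2,-2,0],[-3,-1,-2,0],[-4,0,0,0],[-4,0,0,0],[-4,0,0,0],[-4,0,0,0],[-4,0,0,0],[-4,0,0,0],[0,0,0,0],[0,0,0,0]]';python3 m.py; python3 -c "
from h import *
save(cam('top'),'top4.png')"
```

```text
t: 37.25
eef_pos: [0.4335, -0.0006, -0.0126]
tcp_rot: [0.0, 0.682, 0.731, 0.0]
contact_force: [-0.3, 0.0, -4.0]
gripper_width: 0.201
t: 38.25
eef_pos: [0.4364, -0.0006, 0.1012]
tcp_rot: [0.003, 0.682, 0.731, 0.003]
contact_force: [0.4, -0.9, -0.4]
gripper_width: 0.503
t: 39.25
eef_pos: [0.4229, -0.2926, 0.137]
tcp_rot: [-0.001, 0.683, 0.73, -0.0]
contact_force: [0.2, 0.7, 0.2]
gripper_width: 0.503
{'t': 39.3, 'eef_pos': [0.423, -0.291, 0.137], 'tcp_rot': [-0.001, 0.682, 0.731, 0.0], 'contact_force': [0.16, 1.081, 0.496], 'gripper_width': 0.503}
z board 0.008381040861463317 bench 0.0009853329750572017
tall
px [394 146] n 617 z 0.050 c 754.5 -195.4 L 299.0 W 24.7 ang 88.5 rgb [80. 59. 37.]
px [148 172] n 235 z 0.042 c 690.4 417.1 L 76.2 W 75.2 ang 83.3 rgb [107. 105.  97.]
px [238 199] n 913 z 0.059 c 635.7 192.9 L 125.5 W 50.7 ang 3.6 rgb [186. 163. 121.]
px [341 192] n 779 z 0.055 c 643.7 -61.3 L 110.1 W 45.3 ang 3.7 rgb [169. 140. 100.]
px [391 198] n 493 z 0.048 c 632.8 -187.0 L 72.6 W 40.6 ang 3.6 rgb [185. 140.  88.]
px [467 213] n 821 z 0.046 c 593.7 -379.5 L 110.3 W 47.0 ang 45
[... 300 characters left out ...]
 n 224 z 0.026 c 741.3 -431.2 L 89.0 W 25.8 ang 8.5 rgb [106.  78.  50.]
px [387 174] n 390 z 0.027 c 668.2 -185.7 L 147.9 W 45.6 ang 1.7 rgb [149. 104.  57.]
px [152 176] n 156 z 0.021 c 687.2 416.3 L 47.0 W 41.7 ang -60.0 rgb [144. 143. 137.]
px [314 255] n 462 z 0.023 c 488.2 1.9 L 457.3 W 6.4 ang -85.9 rgb [206. 205. 192.]
px [150 285] n 771 z 0.027 c 421.1 418.7 L 146.0 W 51.7 ang 9.0 rgb [130. 101.  64.]
board ((650.755615234375, -19.842742919921875), (269.6106872558594, 564.7257690429688), 3.521615505218506)
brass line x=-0.0605*y+0.5855 266 -0.25025656258817297 0.2516464052261089
SE ((451.43060302734375, -0.7793731689453125), (79.88124084472656, 462.512939453125), 4.0876264572143555)
```

View pics/top4.png

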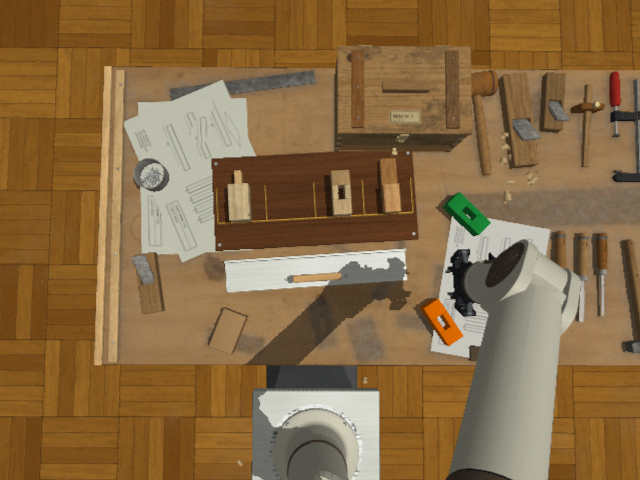

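The top view shows all three near ends on the brass line at about rows 215–220, the straightedge back in its place at (316,272), and the arm clear. I'm handing the job in.

```bash
python3 -c "
from h import *
print(w2b([.6357,.1929]),w2b([.6437,-.0613]),w2b([.6678,-.1850])); r.close_job()"
```

```text
[0.01167802 0.18873917] [ 0.0042333 -0.0654777] [ 0.02078026 -0.19041248]
the job is handed in; nothing more can be done
```

I exchanged the tenon and halving pieces and loaded the one mortise block that was there into the right middle bay. I pushed the row to the brass line with the straightedge, put it back where I found it and handed the job in; no verdict was reported.

**Last checks (top camera):**

| Piece | Board y, bay centre in brackets (mm) | Near end from the line (mm) | Angle off square to the line |
|---|---|---|---|
| Tenon | +189 (+187.5) | about −0.3 | about 0.1° |
| Mortise | −65 (−62.5) | about −0.8 | about 0.2° |
| Halving | −190 (−187.5) | about −0.5 | about 0.1° |

- **Straightedge:** it lies flat on the bench, less than 1 mm from where it started and about 0.6° from parallel to the board.
- **Plane and nail tin:** the readings show no movement beyond measurement noise.
- **Time:** the job took about 39 s of the 210 s. I saw no piece knocked aside.

**What failed or disagreed:**
- **First grasp:** the first grasp of the halving piece missed. The real fingertips sit about 28 mm above the reported TCP, so the fingers shut on top of the piece without shifting it. I allowed for that offset in every later move.
- **Drops on release:** the tenon, halving and mortise pieces fell about 3 to 5 mm onto the board when released. All landed flat.

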